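Hold the tool chest's lid half open

TASK

I need both hands to pick a punch out of the tool chest from my side of the bench: swing the folded carry handle on its lid up until it snaps into its upright seat, then lift the lid by that handle to 45 degrees and finish there, still gripping the handle and holding the lid steady. The lid has no stay, so do not let it drop and do not throw it wide open, and leave the things beside the chest alone.

Things in the scene. Friction and masses are not known exactly. Their poses are not given: they have to be found in the camera images.
- chest: sheet-steel tool chest, painted green, standing fixed on the bench with its hinge side towards the robot and its undone front latches facing away. Shut, 220 mm deep (its x), 380 mm wide (its y), lid top 150 mm above the bench (body 115 mm, lid 35 mm). Origin: centre of its underside. Axes: x from the hinge side to the latch side, y along the hinge, z up; level, yawed up to 0.4 rad
- lid (a joint): lid hinge, rad: 0 shut, grows as the latch-side edge rises and the lid turns up towards the hinge side; 0.785 is 45 degrees, stop at 1.9. The lid weighs about 0.7 kg with hardly any friction: let go below about 1.3 rad, it falls shut
- carry_handle (a joint): handle pivot, rad, relative to the lid: 0 folded flat, grip towards the hinge side; 1.571 square to the lid on a firm stop, its seat. Below 0.7 it stays where left; then a spring detent resists (4.5 N at the grip at 0.8, less further on); past about 1.4 it snaps into the seat by itself and stays until pushed back with 3 N. Lifting the lid by it presses it on the stop
- lid_hinge (a point): middle of the lid's hinge line, 110 mm to the chest's -x from its origin, 115 mm above the bench. Axes of the lid: x across the lid from the hinge to the latch side, y along the hinge, z out of the lid's top
- handle_pivot (a point): middle of the carry handle's pivot line on the lid: 110 mm along the lid's x from the hinge, 24 mm above the lid's top (59 mm above the hinge line). Two block-shaped steel feet carry the pivot pin, each 42 mm (x) by 20 mm (y) by 40 mm high, centred 78 mm to either side of this point. Axes as the lid's
- handle_bar (a point): centre of the handle's grip: a round black rubber sleeve 18 mm across and 104 mm long, along the chest's y, 55 mm from the pivot line on two steel arms 8 mm thick, 62 mm to either side. Folded, its centre is 24 mm above the lid's flat top with free space below and between the arms; upright, 79 mm above it. Axes turn with the handle
- maul: bystander: wooden maul standing on its head, 74 mm across, 207 mm high. Origin: centre of its underside
- jar: bystander: amber jar with black cap, 68 mm across, 85 mm high. Origin: centre of its underside
- wax_tin: bystander: flat round metal tin, 89 mm across, 30 mm high. Origin: centre of its underside

How it is judged:
On the way, in this order (a step that is already met when the one before it is completed fails the run):
1. the carry handle is snapped into its upright seat while the lid is still down (value of joint carry_handle above 1.48 rad and value of joint lid below 0.2 rad), for 0.2 s.
2. the lid is lifted to 45 degrees by the handle (value of joint lid between 0.665 and 0.905 rad and contact force between the fingers and carry_handle above 1 N), for 0.3 s.
At the end, for the whole second after the job is handed in: the lid stands still at 45 degrees, within 7 degrees, carried by nothing but the robot's fingers on the carry handle, which is in its upright seat; the three things beside the chest are within 30 mm of where they were (all of step 2 and velocity of joint lid between -0.1 and 0.1 rad/s and value of joint carry_handle above 1.4 rad and contact force between lid and maul below 0.1 N and contact force between lid and jar below 0.1 N and contact force between lid and wax_tin below 0.1 N and distance of each of maul, jar, wax_tin from where it was at the start of the episode below 0.03 m); the arm keeps its last pose, push and grip.
It fails at once if the lid is dropped (falls faster than 2 rad/s) (velocity of joint lid below -2 rad/s).
It fails at once if the lid is thrown wide open (past 75 degrees) (value of joint lid above 1.31 rad).
It fails at once if something beside the chest is knocked over or pushed away (distance of any of maul, jar, wax_tin from where it was at the start of the episode above 0.03 m or angle between any of maul, jar's own z axis and vertical above 0.5 rad).
It also fails if it takes over 45 s, if anything falls off the work surface, if the arm or the gripper's body presses on something with over 40 N, if the wrist force passes 120 N, or if a joint passes its speed limit or range.

ROBOT

A 6-joint arm with a two-finger parallel gripper is mounted at the origin on the work surface. World frame = base frame: x ahead of the robot, y to its left, z up, the work surface at z = 0. Lengths are in m, angles in rad, forces in N, time in s.
With the tool pointing down it reaches from about 0.275 to 0.975 m from the base axis. Payload 8.4 kg.
Tool frame: the origin (TCP) lies between the finger pads; the fingertips stand 19 mm ahead of it and the grasp point (between the pads) is the TCP; z points along the fingers, y is the line along which they close (so a half turn about z gives the same grasp; the last joint's range is limited). The gripper opens to 92 mm and grips with 3 to 60 N. Pads are 20 mm wide; open, the fingers measure 128 mm over their backs; the gripper's body (75 mm by 189 mm) begins 69 mm behind the grasp point.
Start: joints at [-1.202, 0.353, 1.633, -0, 1.155, -0.002], TCP at [0.226, -0.583, 0.234] pointing down, gripper open.
Joint ranges: [-2.63, 2.63], [-0.92, 2.1], [0.06, 2.66], [-1.3, 4.44], [0, 2.69], [-3.02, 3.02]. Speed limits (rad/s): [2.22, 2.22, 2.79, 3.14, 3.14, 3.14].

INTERFACE

Orientations are given as a rotation vector (axis times angle).
In Python, from workcell import * gives the robot as it stands.
- The arm moves only by the shell command python3 -m crank 'ROWS'. ROWS is JSON, a list of rows, each an object with "angular": the turn, a rotation vector about the tool's x, y, z in rad, a list of three; "translation": the shift along the tool's x, y, z in m, a list of three; "hand": the gripper's target within -1 to 1 (shut at 1, half-way at 0, fully open at -1). A call has 1 to 12 rows; each row is the pose to reach, as a shift and turn from the pose commanded when the call began, along the tool's axes at that moment; what a row does not reach only later rows make up. A row lasts 1/12 s, in which the tool goes at most 41.7 mm and 7.16 degrees, less where a joint would pass 70% of its speed; a pose out of reach is approached as far as the arm can. A call with a gripper value outside its range is refused whole. The fingers move at their own pace and stop on an object; the grip force is fixed at half the most. Time passes only in rows, so rows that repeat a pose let the fingers close. It gives the time, the measured TCP pose, the force, the opening and the grip force at its end, in the units of the state.
- get_obs(): the state, without advancing time (a new reading comes with each control period).
- snapshot(name): name is "side" or "top" or "wrist"; returns a dict with "frame" (384x512x3 uint8, red, green, blue), "mtx" (3x3 intrinsics, pixels), "rvec" (rotation vector, rad) and "tvec" (3), from world to camera coordinates, as OpenCV has them. Camera axes: x right, y down, z forward; pixel columns grow to the right and rows downward; lengths in m; the calibration is good to about 2 mm. A picture is of the moment at which its call begins. There is no depth.
- sign_off(): hands the job in; it is judged then, once.
The state is a dict: "time_s": time; "joints": joint angles; "dq": joint speeds; "joint_torque": joint torques, N m; "tool_pos": TCP position; "tcp_rot": TCP orientation; "force": force on the tool from outside, world axes, zero at the start; "moment": the same for the moment, N m; "width": opening from 0.0 (shut) to 1.0 (fully open); "finger_force": force on a finger pad.
Only numpy, scipy, OpenCV 4.12 (cv2) and the standard library are available. Lean on these libraries where they do the work, as an engineer would, in place of code of your own. Each camera call takes 0.05 s, during which the arm holds its last target. There are 200 camera calls.

## Working session

There is one attempt and no reset: what is moved stays moved. The work goes in short steps, Python scripts to look and compute and a shell command to move; the robot and the scene stay as the last step left them, time stands still between calls to the robot, and variables do not carry over. Pictures are saved under pics/ and viewed, at most 10 in all, crops included, and the job is handed in when it is done.

```bash
mkdir -p pics; ls
python3 - <<'E'
from workcell import *
import cv2
for n in("side","top"):
    s=snapshot(n);cv2.imwrite(f"pics/{n}0.png",s["frame"][:,:,::-1]);print(n,s["mtx"].tolist(),s["rvec"],s["tvec"])
o=get_obs();print(o)
E
```

```text
pics
side [[499.52308671934867, 0.0, 253.6324627926638], [0.0, 499.52308671934867, 196.71008419915765], [0.0, 0.0, 1.0]] [ 1.16919847 -2.23780798  1.06827366] [0.35486819 0.3754295  1.0876527 ]
top [[409.0414298968634, 0.0, 258.39513297934246], [0.0, 409.0414298968634, 195.61453184020962], [0.0, 0.0, 1.0]] [ 2.14959326 -2.14285174  0.19075309] [0.01846452 0.58545391 1.20206976]
{'time_s': 0.1, 'joints': array([-1.20240089e+00,  3.53580498e-01,  1.63403139e+00, -2.07825824e-05,
        1.15519273e+00, -2.39345307e-03]), 'dq': array([-0.00155671, -0.00083028, -0.0018138 ,  0.00084616,  0.00063252,
       -0.00074657]), 'joint_torque': array([ 8.33836475e-04, -5.94902158e+01, -3.34928942e+01,  6.99563208e-02,
        1.83259207e-02, -1.72213578e-05]), 'tool_pos': array([ 0.22632107, -0.58214881,  0.23294989]), 'tcp_rot': array([-3.08658676e+00, -5.78897000e-01,  3.75663024e-04]), 'force': array([-0.31093775,  0.43961835,  0.03450078]), 'moment': array([ 0.00598795, -0.05532597, -0.04553377]), 'finger_force': 0.0, 'width': 1.0021193132601132}
```

View pics/side0.png

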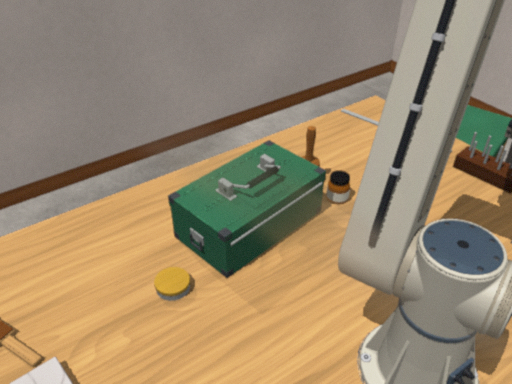

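View pics/top0.png

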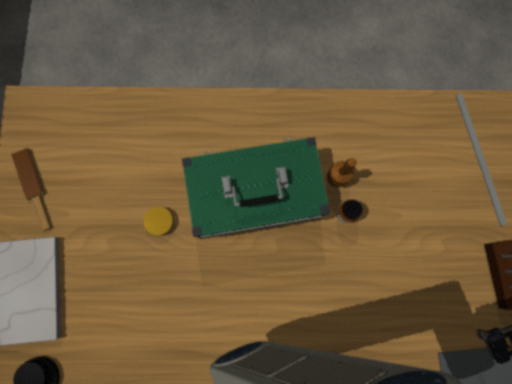

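The side view shows the chest with its feet at about (227,189) and (267,163), the dark grip at about (264,178), the maul at (312,150) and the jar at (339,187). The top view shows the lid corners near (187,162), (310,143), (325,212) and (197,232), the grip at about (262,200), the feet at (230,190) and (283,179), and the tin at (158,221).

```bash
cat > h.py <<'E'
import numpy as np, cv2
from scipy.spatial.transform import Rotation as R
def ray(s,uv):
    Rm=cv2.Rodrigues(np.asarray(s["rvec"],float))[0];t=np.asarray(s["tvec"]).ravel()
    d=Rm.T@np.linalg.inv(s["mtx"])@np.array([*uv,1.]);return -Rm.T@t,d/np.linalg.norm(d)
def plane(s,uv,z):
    c,d=ray(s,uv);return c+d*(z-c[2])/d[2]
def tri(obs):
    A=0;b=0
    for s,uv in obs:
        c,d=ray(s,uv);P=np.eye(3)-np.outer(d,d);A=A+P;b=b+P@c
    x=np.linalg.solve(A,b)
    return x,[np.linalg.norm((np.eye(3)-np.outer(ray(s,uv)[1],ray(s,uv)[1]))@(x-ray(s,uv)[0])) for s,uv in obs]
def proj(s,p): return cv2.projectPoints(np.array([p],float),np.asarray(s["rvec"],float),np.asarray(s["tvec"],float),s["mtx"],None)[0].ravel()
def blobs(m,box,amin):
    u0,v0,u1,v1=box;k=np.zeros_like(m);k[v0:v1,u0:u1]=m[v0:v1,u0:u1]
    n,_,st,c=cv2.connectedComponentsWithStats(k)
    return [(st[i,4],c[i].round(1),st[i,:4]) for i in range(1,n) if st[i,4]>=amin]
E
python3 - <<'E'
from workcell import *
from h import *
S={n:snapshot(n) for n in("side","top")}
box={"side":(205,145,300,210),"top":(205,155,305,212)}
for n,s in S.items():
    f=s["frame"];hsv=cv2.cvtColor(f,cv2.COLOR_RGB2HSV)
    dark=(f.max(2)<48).astype(np.uint8);grey=((hsv[...,1]<60)&(f.max(2)>90)).astype(np.uint8)
    print(n,"dark",blobs(dark,box[n],15));print("grey",blobs(grey,box[n],15))
    g=((hsv[...,0]>65)&(hsv[...,0]<95)&(hsv[...,1]>100)).astype(np.uint8);g=cv2.morphologyEx(g,cv2.MORPH_CLOSE,np.ones((25,25)))
    b=(120,120,360,290)
    k=np.zeros_like(g);k[b[1]:b[3],b[0]:b[2]]=g[b[1]:b[3],b[0]:b[2]]
    c=max(cv2.findContours(k,0,2)[0],key=cv2.contourArea);r=cv2.minAreaRect(c)
    print("rect",cv2.boxPoints(r).tolist())
    if n=="top":
        for p in cv2.boxPoints(r): print(plane(s,p,.15).round(3))
t=S["top"]
for nm,uv,z in(("tin",(158,221),.03),("jar",(351,210),.085),("maulhead",(342,173),.06)):print(nm,plane(t,uv,z).round(3))
im=[]
for n,(a,b,c,d) in box.items(): im.append(cv2.resize(S[n]["frame"][b:d,a:c],(700,290),interpolation=2))
cv2.imwrite("pics/c.png",np.vstack(im)[:,:,::-1])
E
```

```text
side dark []
grey [(np.int32(272), array([217.2, 149.3]), array([205, 145,  37,  14], dtype=int32)), (np.int32(225), array([266.4, 162.6]), array([257, 154,  24,  19], dtype=int32)), (np.int32(360), array([228.2, 188.1]), array([215, 177,  35,  24], dtype=int32)), (np.int32(71), array([290.3, 203.2]), array([280, 196,  20,  14], dtype=int32))]
rect [[155.00985717773438, 219.09498596191406], [244.67227172851562, 108.61808776855469], [325.8435974121094, 174.4962615966797], [236.18118286132812, 284.97314453125]]
top dark [(np.int32(43), array([289., 176.]), array([287, 170,   5,  13], dtype=int32)), (np.int32(43), array([234.9, 185.3]), array([231, 180,   9,  14], dtype=int32)), (np.int32(351), array([262.6, 200.2]), array([240, 189,  49,  18], dtype=int32))]
grey [(np.int32(149), array([280.8, 177.9]), array([276, 167,  11,  31], dtype=int32)), (np.int32(102), array([225.7, 183.3]), array([222, 176,   8,  16], dtype=int32)), (np.int32(65), array([231.7, 197.4]), array([224, 190,  15,  16], dtype=int32))]
rect [[181.61126708984375, 159.50106811523438], [315.44281005859375, 136.5198974609375], [328.57275390625, 212.98245239257812], [194.7412109375, 235.963623046875]]
[0.671 0.239 0.15 ]
[ 0.741 -0.141  0.15 ]
[ 0.521 -0.174  0.15 ]
[0.456 0.197 0.15 ]
tin [0.508 0.326 0.03 ]
jar [ 0.537 -0.253  0.085]
maulhead [ 0.654 -0.235  0.06 ]
```

View pics/c.png

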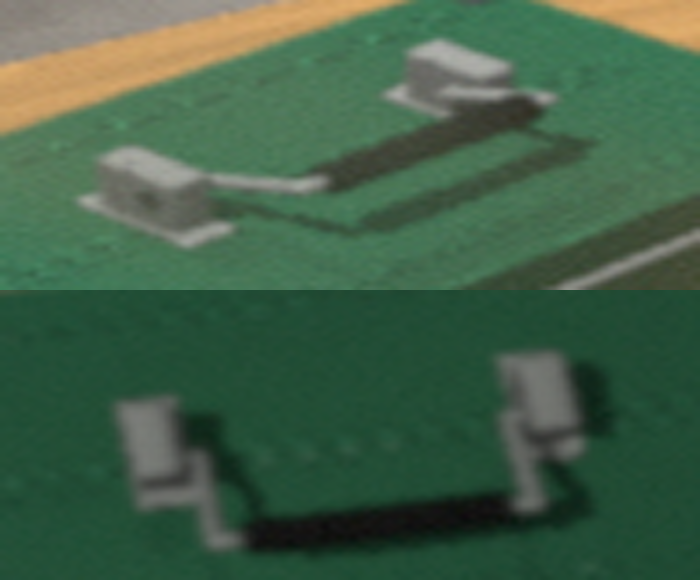

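The crop shows the handle folded. In the top view the grip ends are at (240,203) and (279,198); in the side view they are at (249,185) and (278,168.5). The tops of the feet are at (226,185) and (283,176) in the top view, and (226,182) and (267,158) in the side view.

Run:
```python
from workcell import *
from h import *
a,t=snapshot("side"),snapshot("top")
P={}
for n,u,v in(("gripL",(249.1,184.9),(240,202.8)),("gripR",(278.3,168.5),(278.6,197.8)),("footL",(225.8,182),(226.4,185.5)),("footR",(267.4,158.4),(282.6,175.6))):
    p,r=tri([(a,u),(t,v)]);P[n]=p;print(n,p.round(4),np.round(r,4))
for q in("grip","foot"):
    d=P[q+"L"]-P[q+"R"];print(q,(P[q+"L"]+P[q+"R"])/2,np.linalg.norm(d),"yaw",np.arctan2(-d[0],d[1]))
```

```text
gripL [0.5411 0.0713 0.1951] [0.0011 0.0011]
gripR [ 0.5548 -0.0323  0.1961] [0.0013 0.0013]
footL [0.5897 0.1096 0.1904] [0.0003 0.0003]
footR [ 0.6178 -0.0435  0.1885] [0.0005 0.0005]
grip [0.54793034 0.01949502 0.19561194] 0.10445989333592207 yaw 0.13143557475784895
foot [0.60374719 0.03306613 0.18946507] 0.15562905052686954 yaw 0.18161609438996545
```

```bash
cat >> h.py <<'E'
def yawpose(psi,sgn=1):
    y=sgn*np.array([np.cos(psi),np.sin(psi),0]);z=np.array([0,0,-1.]);return R.from_matrix(np.c_[np.cross(y,z),y,z])
def rel(o,p,r):
    r0=R.from_rotvec(o["tcp_rot"]);return r0.inv().apply(np.array(p)-o["tool_pos"]).round(4),(r0.inv()*r).as_rotvec().round(4)
E
python3 - <<'E'
from workcell import *
from h import *
o=get_obs();print(R.from_rotvec(o["tcp_rot"]).as_matrix().round(3))
for s in(1,-1):print(s,rel(o,[.50,.012,.33],yawpose(.175,s)))
E
```

```text
[[ 0.932  0.362 -0.   ]
 [ 0.362 -0.932  0.   ]
 [-0.    -0.    -1.   ]]
1 (array([ 0.4704, -0.4549, -0.0965]), array([-4.000e-04, -3.000e-04, -1.375e+00]))
-1 (array([ 0.4704, -0.4549, -0.0965]), array([-3.0000e-04,  4.0000e-04,  1.7666e+00]))
```

```bash
python3 -m crank '[{"angular":[0,0,0],"translation":[0,0,-0.04],"hand":-1},{"angular":[0,0,0],"translation":[0,0,-0.08],"hand":-1},{"angular":[0,0,-0.1],"translation":[0,0,-0.097],"hand":-1},{"angular":[0,0,-1.375],"translation":[0.47,-0.455,-0.097],"hand":-0.3},{"angular":[0,0,-1.375],"translation":[0.47,-0.455,-0.097],"hand":-0.3},{"angular":[0,0,-1.375],"translation":[0.47,-0.455,-0.097],"hand":-0.3},{"angular":[0,0,-1.375],"translation":[0.47,-0.455,-0.097],"hand":-0.3},{"angular":[0,0,-1.375],"translation":[0.47,-0.455,-0.097],"hand":-0.3},{"angular":[0,0,-1.375],"translation":[0.47,-0.455,-0.097],"hand":-0.3},{"angular":[0,0,-1.375],"translation":[0.47,-0.455,-0.097],"hand":-0.3},{"angular":[0,0,-1.375],"translation":[0.47,-0.455,-0.097],"hand":-0.3},{"angular":[0,0,-1.375],"translation":[0.47,-0.455,-0.097],"hand":-0.3}]'
python3 - <<'E'
from workcell import *
from h import *
print(rel(get_obs(),[.50,.012,.33],yawpose(.175,1)))
E
```

```text
time_s: 1.3
tool_pos: [0.3834, -0.2399, 0.3308]
tcp_rot: [2.186, 2.255, 0.0]
force: [1.1, 0.3, 0.5]
width: 0.649
finger_force: 0.0
(array([0.2482, 0.1243, 0.0008]), array([ 0.0005,  0.0004, -0.1442]))
```

```bash
python3 -m crank '[{"angular":[0,0,-0.144],"translation":[0.248,0.124,0],"hand":-0.3},{"angular":[0,0,-0.144],"translation":[0.248,0.124,0],"hand":-0.3},{"angular":[0,0,-0.144],"translation":[0.248,0.124,0],"hand":-0.3},{"angular":[0,0,-0.144],"translation":[0.248,0.124,0],"hand":-0.3},{"angular":[0,0,-0.144],"translation":[0.248,0.124,0],"hand":-0.3},{"angular":[0,0,-0.144],"translation":[0.248,0.124,0],"hand":-0.3},{"angular":[0,0,-0.144],"translation":[0.248,0.124,0],"hand":-0.3},{"angular":[0,0,-0.144],"translation":[0.248,0.124,0],"hand":-0.3},{"angular":[0,0,-0.144],"translation":[0.248,0.124,0],"hand":-0.3}]'
python3 - <<'E'
from workcell import *
from h import *
o=get_obs();print(o["tool_pos"],o["tcp_rot"])
s=snapshot("wrist");np.save("w1.npy",s,allow_pickle=True)
print(ray(s,(256,192)))
cv2.imwrite("pics/w1.png",s["frame"][:,:,::-1])
for n,p in(("low",[.5498,.0230,.174]),("mid",[.548,.0195,.1956])):print(n,proj(s,p))
E
```

```text
time_s: 2.05
tool_pos: [0.501, 0.0104, 0.3303]
tcp_rot: [-2.022, -2.404, 0.001]
force: [-0.7, -0.7, 0.1]
width: 0.649
finger_force: 0.0
[0.50098639 0.01042416 0.33031573] [-2.02218552e+00 -2.40377736e+00  8.42291756e-04]
(array([0.48872567, 0.08146922, 0.4818332 ]), array([ 0.04525166, -0.25648255, -0.96548899]))
low [299.42031297 179.44009014]
mid [300.18205728 186.62231192]
```

View pics/w1.png

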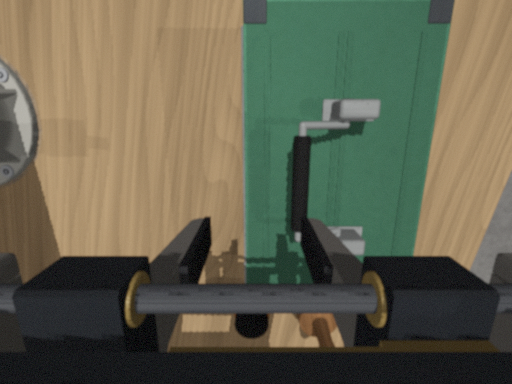

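The wrist view shows the folded grip as a dark vertical bar from about (302,137) to (299,235), with the far foot at (352,110) and the near foot at (347,238). The yaw looks well aligned.

Run:
```python
from workcell import *
from h import *
s=np.load("w1.npy",allow_pickle=True).item();a,t=snapshot("side"),snapshot("top")
f=s["frame"];m=f.max(2)<45
for v in range(130,245,6):
    u=np.where(m[v,285:320])[0]+285;print(v,(u.min(),u.max(),len(u)) if len(u) else None,end="; ")
print()
for v,u1,u2 in(((302,137),(249.1,184.9),(240,202.8)),):
    for ob in([(s,v),(a,u1)],[(s,v),(t,u2)],[(s,v),(a,u1),(t,u2)]):
        p,r=tri(ob);print(p.round(4),np.round(r,4))
for z in(.174,.185,.195):
    L=plane(s,(302,137),z);Rr=plane(s,(299.5,218),z);d=L-Rr;print(z,L.round(4),"yaw",np.arctan2(-d[0],d[1]).round(3))
for z in (.15,):
    L=plane(s,(244,24),z);Rr=plane(s,(246,200),z);d=L-Rr;print("hinge edge",L.round(4),Rr.round(4),"yaw",np.arctan2(-d[0],d[1]).round(3))
```

```text
130 None; 136 None; 142 (np.int64(294), np.int64(310), 17); 148 (np.int64(294), np.int64(309), 16); 154 (np.int64(293), np.int64(308), 16); 160 (np.int64(293), np.int64(308), 16); 166 (np.int64(293), np.int64(308), 16); 172 (np.int64(292), np.int64(308), 17); 178 (np.int64(292), np.int64(307), 16); 184 (np.int64(292), np.int64(307), 16); 190 (np.int64(292), np.int64(307), 16); 196 (np.int64(292), np.int64(307), 16); 202 (np.int64(292), np.int64(306), 15); 208 (np.int64(291), np.int64(306), 16); 214 (np.int64(291), np.int64(305), 15); 220 (np.int64(290), np.int64(308), 19); 226 (np.int64(291), np.int64(311), 21); 232 (np.int64(301), np.int64(314), 14); 238 (np.int64(302), np.int64(317), 16); 244 (np.int64(301), np.int64(319), 19); 
[0.5386 0.0714 0.1965] [0.0002 0.0002]
[0.5414 0.0716 0.1881] [0.0015 0.0015]
[0.54   0.0714 0.1957] [0.0013 0.0006 0.0018]
0.174 [0.5424 0.0704 0.174 ] yaw 0.184
0.185 [0.5405 0.0708 0.185 ] yaw 0.184
0.195 [0.5388 0.0712 0.195 ] yaw 0.184
hinge edge [0.4593 0.176  0.15  ] [ 0.4936 -0.0192  0.15  ] yaw 0.174
```

Run:
```python
from workcell import *
from h import *
print(rel(get_obs(),[.548,.020,.25],yawpose(.18,1)))
```

```text
(array([0.0036, 0.049 , 0.0805]), array([-0.0004,  0.0003, -0.0118]))
```

```bash
python3 -m crank '[{"angular":[0,0,-0.012],"translation":[0.0036,0.049,0.08],"hand":-0.3},{"angular":[0,0,-0.012],"translation":[0.0036,0.049,0.08],"hand":-0.3},{"angular":[0,0,-0.012],"translation":[0.0036,0.049,0.08],"hand":-0.3},{"angular":[0,0,-0.012],"translation":[0.0036,0.049,0.08],"hand":-0.3},{"angular":[0,0,-0.012],"translation":[0.0036,0.049,0.08],"hand":-0.3}]'
python3 - <<'E'
from workcell import *
from h import *
o=get_obs();print(o["tool_pos"],o["tcp_rot"])
s=snapshot("wrist");np.save("w2.npy",s,allow_pickle=True)
cv2.imwrite("pics/w2.png",s["frame"][:,:,::-1])
f=s["frame"]
m=(f.max(2)<50)
for v in range(0,240,15):
    u=np.where(m[v])[0];print(v,u.min() if len(u) else None,u.max() if len(u) else None,len(u),end="; ")
E
```

```text
time_s: 2.62
tool_pos: [0.5479, 0.0201, 0.2509]
tcp_rot: [-2.012, -2.411, 0.002]
force: [-0.8, 0.3, -0.4]
width: 0.653
finger_force: 0.0
[0.54789671 0.02005485 0.25091105] [-2.01226103e+00 -2.41122894e+00  1.83993245e-03]
0 None None 0; 15 None None 0; 30 None None 0; 45 None None 0; 60 None None 0; 75 None None 0; 90 None None 0; 105 None None 0; 120 None None 0; 135 None None 0; 150 246 268 23; 165 246 266 21; 180 246 266 21; 195 246 266 21; 210 246 266 21; 225 201 310 38;
```

View pics/w2.png

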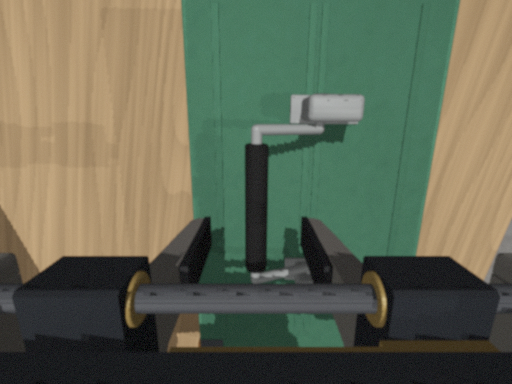

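The bar is centred between the fingers in this view, running from (257,144) to (256,271). The far foot's top face spans u 308–362 at about v 108.

Run:
```python
from workcell import *
from h import *
s1=np.load("w1.npy",allow_pickle=True).item();s2=np.load("w2.npy",allow_pickle=True).item();a=snapshot("side")
print("f",s2["mtx"][0,0])
p,r=tri([(s1,(302,137.5)),(s2,(257,144))]);print("barL w1w2",p.round(4),np.round(r,4))
p,r=tri([(a,(249.1,184.9)),(s2,(257,144))]);print("barL side,w2",p.round(4),np.round(r,4))
p,r=tri([(s1,(359,109)),(s2,(335,108))]);print("footL",p.round(4),np.round(r,4))
for z in(.174,.185,.195):
    L=plane(s2,(257,144),z);B=plane(s2,(256,271),z);print(z,np.linalg.norm(L-B).round(4),((L+B)/2).round(4))
print("foot plane .19",plane(s2,(335,108),.19).round(4))
```

```text
f 273.73883654499684
barL w1w2 [0.5397 0.0714 0.1888] [0.001 0.001]
barL side,w2 [0.5388 0.0724 0.1968] [0.0007 0.0007]
footL [0.5935 0.1092 0.1828] [0.0001 0.0001]
0.174 0.1177 [0.5498 0.013  0.174 ]
0.185 0.112 [0.5491 0.0168 0.185 ]
0.195 0.1068 [0.5485 0.0202 0.195 ]
foot plane .19 [0.5915 0.1088 0.19  ]
```

```bash
python3 -m crank '[{"angular":[0,0,0],"translation":[0,0,0.03],"hand":-0.3},{"angular":[0,0,0],"translation":[0,0.001,0.053],"hand":-0.3},{"angular":[0,0,0],"translation":[0,0.001,0.053],"hand":0},{"angular":[0,0,0],"translation":[0,0.001,0.053],"hand":0.4},{"angular":[0,0,0],"translation":[0,0.001,0.053],"hand":1},{"angular":[0,0,0],"translation":[0,0.001,0.053],"hand":1},{"angular":[0,0,0],"translation":[0,0.001,0.053],"hand":1},{"angular":[0,0,0],"translation":[0,0.001,0.053],"hand":1},{"angular":[0,0,0],"translation":[0,0.001,0.053],"hand":1}]'
```

```text
time_s: 3.47
tool_pos: [0.5474, 0.0208, 0.1977]
tcp_rot: [-2.01, -2.411, 0.005]
force: [-4.3, -1.0, 2.0]
width: 0.185
finger_force: 30.0
```

```bash
python3 -m crank '[{"angular":[0,0,0],"translation":[0,0.0025,-0.005],"hand":1},{"angular":[0,0,0],"translation":[0,0.0055,-0.0102],"hand":1},{"angular":[0,0,0],"translation":[0,0.009,-0.0145],"hand":1},{"angular":[0,0,0],"translation":[0,0.0126,-0.0186],"hand":1},{"angular":[0,0,0],"translation":[0,0.017,-0.022],"hand":1},{"angular":[0,0,0],"translation":[0,0.0212,-0.0254],"hand":1},{"angular":[0,0,0],"translation":[0,0.0212,-0.0254],"hand":1}]'
python3 - <<'E'
from workcell import *
from h import *
s=snapshot("side");cv2.imwrite("pics/s2.png",cv2.resize(s["frame"][110:260,150:350],(800,600))[:,:,::-1])
E
```

```text
time_s: 4.05
tool_pos: [0.5634, 0.0234, 0.2229]
tcp_rot: [-2.004, -2.406, 0.02]
force: [-28.9, -8.4, 21.0]
width: 0.186
finger_force: 30.0
```

View pics/s2.png

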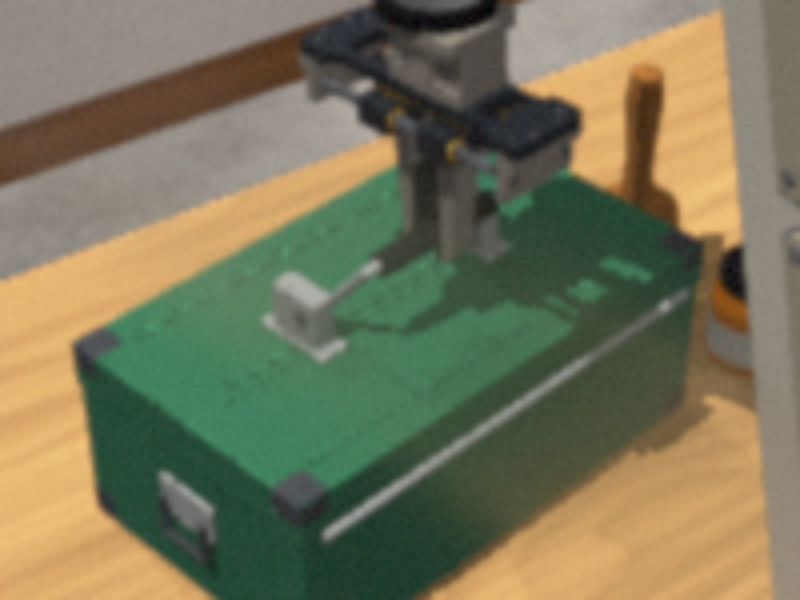

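The handle is being raised and the lid is still shut. The measured path fits a start angle of about 0.30 rad, so I'm correcting the arc.

```bash
python3 -m crank '[{"angular":[0,0,0],"translation":[0,-0.003,-0.0014],"hand":1},{"angular":[0,0,0],"translation":[0,0.0016,-0.0046],"hand":1},{"angular":[0,0,0],"translation":[0,0.0064,-0.0073],"hand":1},{"angular":[0,0,0],"translation":[0,0.0114,-0.0096],"hand":1},{"angular":[0,0,0],"translation":[0,0.0114,-0.0096],"hand":1}]'
python3 - <<'E'
from workcell import *
o=get_obs();print(o["tool_pos"],o["force"],o["moment"])
E
```

```text
time_s: 4.52
tool_pos: [0.5776, 0.0258, 0.2334]
tcp_rot: [-2.008, -2.409, 0.012]
force: [-18.3, -5.5, 19.3]
width: 0.185
finger_force: 30.0
[0.57757888 0.02580295 0.23339501] [-18.28810373  -5.50634963  19.3223325 ] [-1.18027603  3.76853642  0.03081978]
```

```bash
python3 -m crank '[{"angular":[0,0,0],"translation":[0,0.002,-0.0035],"hand":1},{"angular":[0,0,0],"translation":[0,0.0057,-0.0045],"hand":1},{"angular":[0,0,0],"translation":[0,0.0111,-0.0055],"hand":1},{"angular":[0,0,0],"translation":[0,0.0166,-0.006],"hand":1},{"angular":[0,0,0],"translation":[0,0.0205,-0.006],"hand":1},{"angular":[0,0,0],"translation":[0,0.0235,-0.006],"hand":1},{"angular":[0,0,0],"translation":[0,0.0235,-0.006],"hand":1}]'
python3 - <<'E'
from workcell import *
from h import *
o=get_obs();print(o["tool_pos"],o["force"],o["moment"])
s=snapshot("side");cv2.imwrite("pics/s3.png",cv2.resize(s["frame"][110:260,150:350],(800,600))[:,:,::-1])
E
```

```text
time_s: 5.1
tool_pos: [0.5982, 0.0298, 0.2389]
tcp_rot: [-2.005, -2.406, 0.018]
force: [-26.7, -6.3, 22.2]
width: 0.187
finger_force: 30.0
[0.59823041 0.02979134 0.23893362] [-26.69578484  -6.306223    22.2079623 ] [-1.33896949  5.23014324  0.01189417]
```

View pics/s3.png

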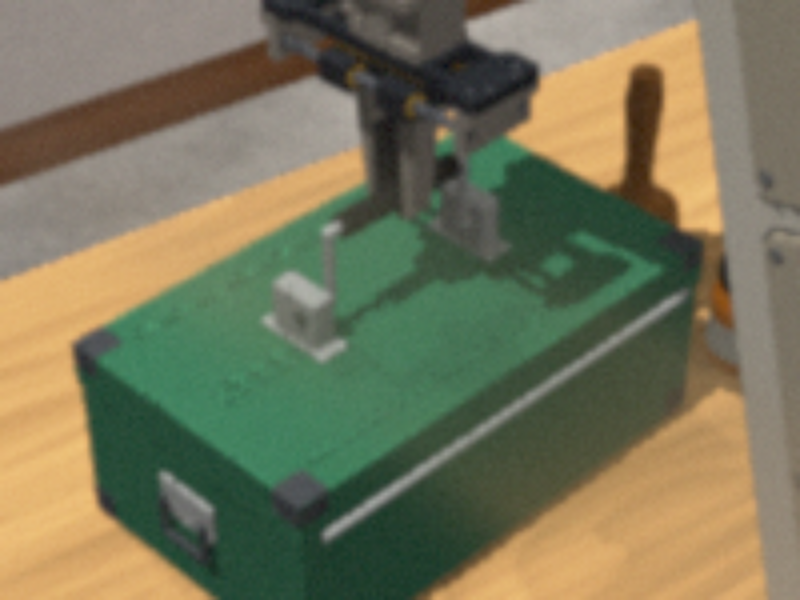

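The handle looks almost upright with the lid shut. Next I push a little further forward while relieving the downward pressure, to confirm it is on the stop.

```bash
python3 -m crank '[{"angular":[0,0,0],"translation":[0,0.002,-0.002],"hand":1},{"angular":[0,0,0],"translation":[0,0.004,-0.003],"hand":1},{"angular":[0,0,0],"translation":[0,0.004,-0.003],"hand":1},{"angular":[0,0,0],"translation":[0,0.004,-0.003],"hand":1},{"angular":[0,0,0],"translation":[0,0.004,-0.003],"hand":1}]'
python3 - <<'E'
from workcell import *
o=get_obs();print(o["tool_pos"],o["force"],o["moment"])
E
```

```text
time_s: 5.57
tool_pos: [0.5985, 0.0299, 0.2391]
tcp_rot: [-2.002, -2.402, 0.028]
force: [-33.7, -9.0, 10.5]
width: 0.188
finger_force: 30.0
[0.59846307 0.02985606 0.23910395] [-33.70130035  -8.95076395  10.45025241] [-1.64799402  6.17641668  0.03854435]
```

```bash
python3 -m crank '[{"angular":[0,0,0],"translation":[0,0,0],"hand":0},{"angular":[0,0,0],"translation":[0,-0.003,0],"hand":0},{"angular":[0,0,0],"translation":[0,-0.007,0],"hand":0},{"angular":[0,0,0],"translation":[0,-0.007,0.005],"hand":0},{"angular":[0,0,0],"translation":[0,-0.007,0.01],"hand":0},{"angular":[0,0,0],"translation":[0,-0.007,0.01],"hand":0}]';python3 - <<'E'
from workcell import *
from h import *
o=get_obs();print(o["tool_pos"],o["force"],o["tcp_rot"])
s=snapshot("wrist");cv2.imwrite("pics/w3.png",s["frame"][:,:,::-1])
E
```

```text
time_s: 6.07
tool_pos: [0.6017, 0.0308, 0.2307]
tcp_rot: [-2.011, -2.413, 0.0]
force: [-0.0, -0.4, -0.3]
width: 0.498
finger_force: 0.0
[0.60165605 0.03084181 0.23066193] [-0.00395148 -0.36555847 -0.33488361] [-2.01126672e+00 -2.41280036e+00  4.64146338e-04]
```

View pics/w3.png

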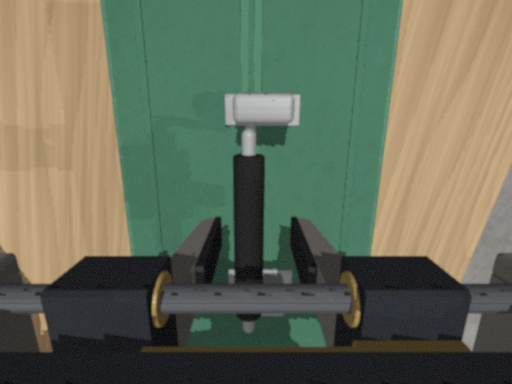

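The handle stands up by itself between the fingers, bar at u≈249 and foot at u≈264. I'll compute how upright it is.

Run:
```python
from workcell import *
from h import *
s=snapshot("wrist");c=get_obs()["tool_pos"];ex=np.array([np.cos(.18),np.sin(.18),0]);f=s["frame"]
for n,uv,z in(("bar end",(249.5,156),.229),("bar mid",(249,200),.229),("foot top",(265,109),.19),("flange",(262,109),.153),("lidL",(121,109),.15),("lidR",(388,109),.15)):
    p=plane(s,uv,z);print(n,p.round(4),"along x rel tcp",((p-c)@ex).round(4))
a=snapshot("side")
for th in(1.3,1.4,1.5,1.571):
    piv=np.array([.6017,.0308,.174]);print(th)
```

```text
bar end [0.589 0.081 0.229] along x rel tcp -0.0037
bar mid [0.5933 0.0556 0.229 ] along x rel tcp -0.0041
foot top [0.5938 0.1088 0.19  ] along x rel tcp 0.006
flange [0.5924 0.1098 0.153 ] along x rel tcp 0.0048
lidL [0.4796 0.0892 0.15  ] along x rel tcp -0.1099
lidR [0.6933 0.1283 0.15  ] along x rel tcp 0.1074
1.3
1.4
1.5
1.571
```

```bash
python3 -m crank '[{"angular":[0,0,0],"translation":[0,0.008,0],"hand":0},{"angular":[0,0,0],"translation":[0,0.012,0],"hand":0},{"angular":[0,0,0],"translation":[0,0.016,0],"hand":0},{"angular":[0,0,0],"translation":[0,0.016,0],"hand":0},{"angular":[0,0,0],"translation":[0,0.016,0],"hand":0}]';python3 - <<'E'
from workcell import *
o=get_obs();print(o["tool_pos"],o["force"],o["finger_force"])
E
```

```text
time_s: 6.63
tool_pos: [0.612, 0.0327, 0.2312]
tcp_rot: [-2.006, -2.406, 0.016]
force: [-24.8, -5.8, 16.6]
width: 0.5
finger_force: 12.6
[0.61203042 0.03265212 0.23115676] [-24.75868901  -5.76843637  16.55733717] 12.589961886405945
```

Contact came where predicted (about 10 mm) and held firm at 25 N, so the handle is on its seat. Now I recentre and grip.

```bash
python3 -m crank '[{"angular":[0,0,0],"translation":[0,-0.01,0],"hand":0},{"angular":[0,0,0],"translation":[0,-0.02,0],"hand":0},{"angular":[0,0,0],"translation":[0,-0.02,0],"hand":0.4},{"angular":[0,0,0],"translation":[0,-0.02,0],"hand":1},{"angular":[0,0,0],"translation":[0,-0.02,0],"hand":1},{"angular":[0,0,0],"translation":[0,-0.02,0],"hand":1},{"angular":[0,0,0],"translation":[0,-0.02,0],"hand":1}]'
```

```text
time_s: 7.22
tool_pos: [0.5974, 0.03, 0.2316]
tcp_rot: [-2.011, -2.412, 0.002]
force: [-2.4, -0.1, 2.0]
width: 0.188
finger_force: 30.0
```

```bash
python3 -m crank '[{"angular":[0,0,0],"translation":[0,-0.005,-0.0047],"hand":1},{"angular":[0,0,0],"translation":[0,-0.0104,-0.0091],"hand":1},{"angular":[0,0,0],"translation":[0,-0.016,-0.0133],"hand":1},{"angular":[0,0,0],"translation":[0,-0.0215,-0.0173],"hand":1},{"angular":[0,0,0],"translation":[0,-0.0274,-0.0211],"hand":1},{"angular":[0,0,0],"translation":[0,-0.0333,-0.0246],"hand":1},{"angular":[0,0,0],"translation":[0,-0.0333,-0.0246],"hand":1}]';python3 - <<'E'
from workcell import *
o=get_obs();print(o["tool_pos"],o["force"],o["moment"],o["finger_force"])
E
```

```text
time_s: 7.8
tool_pos: [0.5655, 0.0243, 0.2577]
tcp_rot: [2.01, 2.411, 0.005]
force: [5.3, 3.8, -3.5]
width: 0.189
finger_force: 30.0
[0.56546603 0.02434713 0.2576721 ] [ 5.25879996  3.78636195 -3.47215988] [ 0.4484812  -1.27405787  0.03203781] 30.000234246253967
```

```bash
python3 -m crank '[{"angular":[0,0,0],"translation":[0,-0.006,-0.0032],"hand":1},{"angular":[0,0,0],"translation":[0,-0.0123,-0.0061],"hand":1},{"angular":[0,0,0],"translation":[0,-0.0187,-0.0088],"hand":1},{"angular":[0,0,0],"translation":[0,-0.0252,-0.0112],"hand":1},{"angular":[0,0,0],"translation":[0,-0.0318,-0.0133],"hand":1},{"angular":[0,0,0],"translation":[0,-0.0384,-0.0151],"hand":1},{"angular":[0,0,0],"translation":[0,-0.0452,-0.0166],"hand":1},{"angular":[0,0,0],"translation":[0,-0.052,-0.0179],"hand":1},{"angular":[0,0,0],"translation":[0,-0.0588,-0.0188],"hand":1},{"angular":[0,0,0],"translation":[0,-0.0657,-0.0194],"hand":1},{"angular":[0,0,0],"translation":[0,-0.0726,-0.0197],"hand":1},{"angular":[0,0,0],"translation":[0,-0.0795,-0.0198],"hand":1}]'; python3 -m crank '[{"angular":[0,0,0],"translation":[0,0,0],"hand":1},{"angular":[0,0,0],"translation":[0,0,0],"hand":1},{"angular":[0,0,0],"translation":[0,0,0],"hand":1},{"angular":[0,0,0],"translation":[0,0,0],"hand":1}]';python3 - <<'E'
from workcell import *
from h import *
o=get_obs();print(o["tool_pos"],o["force"],o["moment"],o["finger_force"])
s=snapshot("side");cv2.imwrite("pics/s4.png",cv2.resize(s["frame"][60:300,100:420],(800,600))[:,:,::-1])
E
```

```text
time_s: 8.8
tool_pos: [0.4893, 0.0108, 0.2785]
tcp_rot: [2.009, 2.41, 0.01]
force: [4.1, 6.0, 8.6]
width: 0.188
finger_force: 30.0
time_s: 9.13
tool_pos: [0.4887, 0.0107, 0.2782]
tcp_rot: [2.01, 2.411, 0.008]
force: [2.9, 5.8, 7.9]
width: 0.187
finger_force: 30.0
[0.48870602 0.0106955  0.27815158] [2.93535349 5.75198025 7.85677748] [ 0.97334659 -0.97171384 -0.06557611] 30.008525848388672
```

View pics/s4.png

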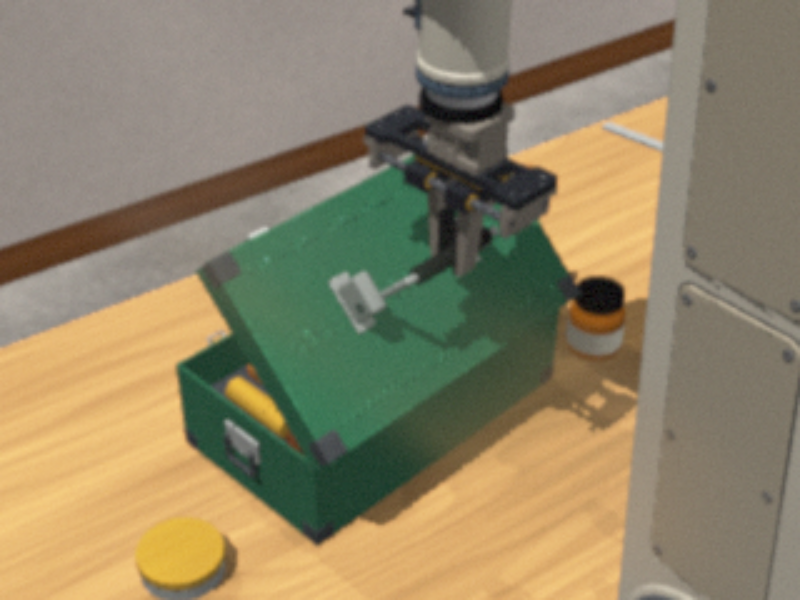

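The lid stands open near 45°, with its side corners in the crop at (210,265) and (330,445). As a check, I'll compute the angle from those.

Run:
```python
from workcell import *
from h import *
s=snapshot("side");ex=np.array([np.cos(.18),np.sin(.18),0]);ey=np.array([-ex[1],ex[0],0]);o=np.array([.599,.031,0])
Q=[]
for u in((203,270),(316,458)):
    c,d=ray(s,(100+u[0]/2.5,60+u[1]/2.5));p=c+d*((.19-(c-o)@ey)/(d@ey));q=((p-o)@ex,p[2]);Q.append(q)
print(Q,np.arctan2(Q[0][1]-Q[1][1],Q[0][0]-Q[1][0]),"rad",get_obs()["finger_force"])
```

```text
[(np.float64(0.038496245752150986), np.float64(0.27455836766959185)), (np.float64(-0.1140832884658006), np.float64(0.12854015191058832))] 0.763427928429054 rad 30.008479356765747
```

The image gives a lid angle of about 0.76 rad (44°), and the grip force is steady at 30 N, so I'm handing it in.

```bash
python3 -c "
from workcell import *
print(sign_off())"
```

```text
the job is handed in; nothing more can be done
None
```

I swung the carry handle up into its upright seat, lifted the lid by it to about 44° (0.76 rad measured in the side view), and handed the job in at about 9 s, still gripping at 30 N; nothing beside the chest was touched as far as the views showed, but I did not re-measure those positions, and the hand-in gave no verdict.

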